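Empty the gland tray and call a refill

ROBOT

A 6-joint arm with a two-finger parallel gripper is mounted at the origin on the work surface. World frame = base frame: x ahead of the robot, y to its left, z up, the work surface at z = 0. Lengths are in m, angles in rad, forces in N, time in s.
With the tool pointing down it reaches from about 0.275 to 0.75 m from the base axis. Payload 10.2 kg.
Tool frame: the origin (TCP) lies midway between the tips of the shut fingers; the grasp point (between the pads) lies env.grip_depth behind it (env.grip_depth is the distance from the TCP to the grasp point, in m); z points along the fingers, y is the line along which they close (so a half turn about z gives the same grasp; the last joint's range is limited). The gripper opens to 85 mm and grips with 20 to 120 N. Pads are 22 mm wide; open, the fingers measure 114 mm over their backs; the gripper's body (76 mm by 85 mm) begins 54 mm behind the grasp point. The pads swing forward as they close: fully open they stand 13 mm farther back than shut.
Start: joints at [1.056, 0.313, 1.498, -0, 1.331, -0.223], TCP at [0.151, 0.503, 0.231] pointing down, gripper open.
Joint ranges: [-2.94, 2.94], [-0.97, 2.17], [0.19, 2.56], [-1.23, 4.37], [0.02, 3.11], [-2.88, 2.88]. Speed limits (rad/s): [2.39, 2.39, 3.01, 3.14, 3.14, 3.14].

INTERFACE

Orientations are given as a 3x3 rotation matrix whose columns are the frame's x, y, z axes.
In Python, from station import telemetry, eyes, env gives the robot as it stands. The module is installed in compiled form; this text tells all that it offers.
- The arm moves only by the shell command python3 -m creep 'ROWS' [FORCE]. ROWS is a JSON object whose one key "series" holds a list of rows, each a list of 3 entries, a list of its own where there are three numbers: the finger opening in mm, from 0 to 85.4, then the shift along the world's x, y, z in mm, then the turn about the world's z in rad. In form: {"series": [[fingers, [dx, dy, dz], yaw], ...]}. A call has 1 to 10 rows; each row is the pose to reach, as a shift and turn from the pose commanded when the call began; what a row does not reach only later rows make up. A row lasts 1/8 s, in which the tool goes at most 62.5 mm and 10.7 degrees, less where a joint would pass 70% of its speed; a pose out of reach is approached as far as the arm can. A call with a gripper value outside its range is refused whole. The fingers move at their own pace and stop on an object; FORCE is the grip in N (left out, the last holds). Time passes only in rows, so rows that repeat a pose let the fingers close. It gives the time, the measured TCP pose, the force, the opening and the grip force at its end, in the units of the state.
- telemetry.observe(): the state, without advancing time (a new reading comes with each control period).
- eyes.grab_frame(name): name is "scene" or "top" or "wrist"; returns a dict with "frame" (384x512x3 uint8, red, green, blue), "mtx" (3x3 intrinsics, pixels), "dist" ([k1, k2, p1, p2, k3] as OpenCV has them; the pictures are not rectified), "rvec" (rotation vector, rad) and "tvec" (3), from world to camera coordinates, as OpenCV has them. Camera axes: x right, y down, z forward; pixel columns grow to the right and rows downward; lengths in m; the calibration is good to about 2 mm. A picture is of the moment at which its call begins. There is no depth.
- env.hand_in(): hands the job in; it is judged then, once.
The state is a dict: "time": time; "joint_positions": joint angles; "joint_velocities": joint speeds; "joint_efforts": joint torques, N m; "eef_pos": TCP position; "orientation": TCP orientation; "ft_force": force on the tool from outside, world axes, zero at the start; "ft_torque": the same for the moment, N m; "finger_gap": finger opening in m; "grip_force": force on a finger pad.
Only numpy, scipy, OpenCV 4.12 (cv2) and the standard library are available. Lean on these libraries where they do the work, as an engineer would, in place of code of your own. Each camera call takes 0.05 s, during which the arm holds its last target. There are 200 camera calls.

TASK

Lift the aluminium tray by its orange handle and tip all four black cable glands off its open end into the blue tote. Then set the empty tray flat between the dock's yellow rails, closed end towards the red sprung plunger, press it in until it is fully home against both steel stop blocks without ramming them, and finish holding it pressed there: do not let go, the refill call counts only while the tray is held home. Leave everything else on the bench alone.

Things in the scene. Friction and masses are not known exactly. Their poses are not given: they have to be found in the camera images.
- tray: Aluminium scoop tray with orange bail handle. Outside 150 (its x) x 110 mm (its y); floor 4 mm thick; walls 4 mm thick, 28 mm high at the sides, 44 mm at the closed +x end; the spout end (-x, starts roughly towards the robot) has no wall. Origin: centre of the underside; z up out of the tray. Empty mass 0.2 to 0.45 kg. Stands left or right, the dock on the other side.
- tray_handle (a point): Centre of the orange handle bar, 63 mm straight above the tray's origin. The bar runs along the tray's y over the full 110 mm, is 14 mm thick along the tray's x (grip across this), 18 mm tall (54 to 72 mm above the underside); posts at both ends carry it. 50 mm free height under it: glands slide through.
- tray_spout (a point): Middle of the tray's open spout edge, on the floor's upper side: at (-75, 0, 4) mm in the tray's frame.
- tote: Open blue tote, fixed to the bench, outside 200 mm (its x) x 220 mm (its y) x 100 mm high, walls 5 mm. Origin: centre of the underside; its -x side faces roughly to the robot. Stands between tray and dock.
- dock: Refill-call dock, fixed. Slippery white base plate 8 mm thick (x -130 to 150 mm, 146 mm wide) on which the tray slides; two yellow rails 20 mm high above it, inner faces at y = +-61 mm, x -110 to 60 mm; grey housing behind the stops, top at 58 mm. Open above and at its -x end. The tray goes in closed end first, along +x. Origin on the bench: a tray fully home has its origin at (0, 0, 8) mm here.
- stops: The dock's two dark steel stop blocks, hard stop for the tray's closed end wall: faces at x = 75 mm in the dock's frame, centred at y = +-40 mm, 22 mm wide, 34 mm high above the plate; the plunger comes out between them. Origin and axes as the dock's.
- dock_stop (a point): Point midway between the two stop blocks, in the plane of their faces: (75, 0, 38) mm in the dock's frame.
- plunger_tip (a point): Centre of the front face of the plunger's red 26 mm bumper, 38 mm above the bench; at rest 22 mm in front (-x of the dock) of the stop faces.
- plunger (a joint): Travel of the sprung plunger, m: 0 at rest, grows as it is pressed in the dock's +x; 0.022 when the tray's back wall meets the stop blocks (the hard stop). The spring takes about 3 N to start, 9 N at 0.022; friction on the plate adds a few N, so a steady push of 16 to 25 N holds the tray home. It springs back when the push stops.
- gland0: Black plastic cable gland, 28 mm across its hexagonal foot, 29 mm tall, 25 g, starts standing on the tray floor; origin: centre of its foot's underside.
- gland1: Black plastic cable gland, 28 mm across its hexagonal foot, 29 mm tall, 25 g, starts standing on the tray floor; origin: centre of its foot's underside.
- gland2: Black plastic cable gland, 28 mm across its hexagonal foot, 29 mm tall, 25 g, starts standing on the tray floor; origin: centre of its foot's underside.
- gland3: Black plastic cable gland, 28 mm across its hexagonal foot, 29 mm tall, 25 g, starts standing on the tray floor; origin: centre of its foot's underside.
- meter_teal: Bystander: flow-meter transmitter with a teal cover, keypad and four black glands, about 170 x 136 x 66 mm, 0.9 kg; loose, not to be disturbed. Origin at the underside.
- meter_blue: Bystander: the same transmitter with a blue cover, about 170 x 136 x 66 mm, 0.9 kg; loose, not to be disturbed. Origin at the underside.
- screwdriver: Bystander: screwdriver lying near the robot on its right; loose, not to be disturbed. Origin at the underside, lies along its x.
- tape_roll: Bystander: yellow ring-shaped tape roll, 90 mm across, 24 mm tall; loose, not to be disturbed. Origin at the underside.
- jar: Bystander: small jar with green cap, 56 mm across, 85 mm tall; loose, not to be disturbed. Origin at the underside.
- carton: Bystander: small closed cardboard box 110 x 80 x 50 mm; loose, not to be disturbed. Origin at the underside.
Mind the look-alikes: they are no part of the job. What is shaped like the tray but green or purple is not meant.

How it is judged:
On the way, in this order (a step that is already met when the one before it is completed fails the run):
1. the tray is held tipped over the tote (height (world z) of tray above 0.08 m and angle between tray's own z axis and vertical above 0.2 rad and horizontal distance between tray_spout and tote below 0.16 m and contact force between the fingers and tray above 1 N), for 0.05 s.
2. all four glands are in the tote (x of gland0 in the frame of tote between -0.098 and 0.098 m and y of gland0 in the frame of tote between -0.108 and 0.108 m and z of gland0 in the frame of tote between 0 and 0.08 m and x of gland1 in the frame of tote between -0.098 and 0.098 m and y of gland1 in the frame of tote between -0.108 and 0.108 m and z of gland1 in the frame of tote between 0 and 0.08 m and x of gland2 in the frame of tote between -0.098 and 0.098 m and y of gland2 in the frame of tote between -0.108 and 0.108 m and z of gland2 in the frame of tote between 0 and 0.08 m and x of gland3 in the frame of tote between -0.098 and 0.098 m and y of gland3 in the frame of tote between -0.108 and 0.108 m and z of gland3 in the frame of tote between 0 and 0.08 m), for 0.2 s.
3. the empty tray is pressed home against the stop blocks (value of joint plunger above 0.0205 m and contact force between tray and stops above 1 N and x of tray in the frame of dock above -0.0025 m and y of tray in the frame of dock between -0.009 and 0.009 m and z of tray in the frame of dock between 0.003 and 0.013 m and angle between the x axis of tray and the x axis of dock, either way round below 0.1 rad and angle between tray's own z axis and vertical below 0.06 rad and contact force between the fingers and tray above 3 N), for 0.2 s.
At the end, for the whole second after the job is handed in: All four glands in the tote; tray flat (0.06 rad) between the dock rails, square within 0.1 rad, within 2.5 mm of fully home, plunger pressed to at least 20.5 of 22 mm, tray on the stops with over 1 N, at rest, the fingers still on the tray with over 3 N (all of step 2 and all of step 3 and linear speed of tray below 0.02 m/s and velocity of joint plunger below 0.02 m/s); the arm keeps its last pose, push and grip.
It fails at once if the tray rams the dock (over 80 N) (contact force between tray and dock above 80 N).
It fails at once if a bystander on the bench is disturbed (moved over 30 mm) (distance of any of meter_teal, meter_blue, screwdriver, tape_roll, jar, carton from where it was at the start of the episode above 0.03 m).
It also fails if it takes over 58 s, if anything falls off the work surface, if the arm or the gripper's body presses on something with over 40 N, if the wrist force passes 120 N, or if a joint passes its speed limit or range.

## Working session

There is one attempt and no reset: what is moved stays moved. The work goes in short steps, Python scripts to look and compute and a shell command to move; the robot and the scene stay as the last step left them, time stands still between calls to the robot, and variables do not carry over. Pictures are saved under pics/ and viewed, at most 10 in all, crops included, and the job is handed in when it is done.

```bash
mkdir -p pics
cat > h.py <<'E'
import numpy as np, cv2
from station import telemetry, eyes, env
def grab(n):
    f=eyes.grab_frame(n); f={k:np.array(v) for k,v in f.items()}; f['R']=cv2.Rodrigues(f['rvec'].astype(float))[0]; return f
def ray(f,uv):
    p=cv2.undistortPoints(np.array(uv,float).reshape(-1,1,2),f['mtx'],f['dist']).reshape(-1,2)
    d=np.c_[p,np.ones(len(p))]@f['R']; return -f['R'].T@f['tvec'].ravel(), d
def plane(f,uv,z):
    c,d=ray(f,uv); return c+d*((z-c[2])/d[:,2])[:,None]
def proj(f,P): return cv2.projectPoints(np.array(P,float).reshape(-1,1,3),f['rvec'].astype(float),f['tvec'].astype(float),f['mtx'],f['dist'])[0].reshape(-1,2)
def save(f,n): cv2.imwrite('pics/'+n,f['frame'][:,:,::-1])
E
python3 - <<'E'
from h import *
import pickle
fs={n:grab(n) for n in('top','scene')}
pickle.dump(fs,open('f0.pkl','wb'))
for n in fs: save(fs[n],n+'0.png'); print(n,-fs[n]['R'].T@fs[n]['tvec'].ravel())
s=telemetry.observe(); print(s['time'],s['finger_gap'],env.grip_depth,s['orientation'])
E
```

```text
top [ 3.27481261e-01 -1.01079457e-03  1.21241192e+00]
scene [1.07371666 0.7026182  0.9747884 ]
0.1 0.08530460017286297 0.0187 [[-9.57729044e-01  2.87671184e-01 -6.06075866e-04]
 [ 2.87671672e-01  9.57728572e-01 -9.95616232e-04]
 [ 2.94046074e-04 -1.12788144e-03 -9.99999321e-01]]
```

View pics/top0.png

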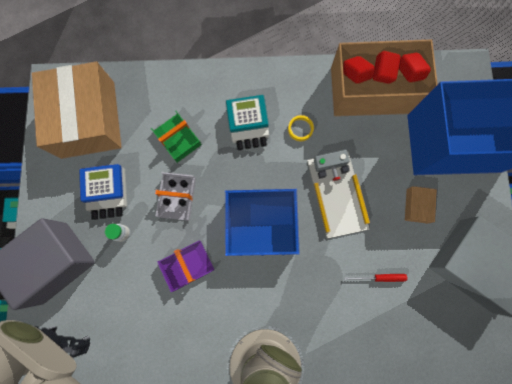

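View pics/scene0.png

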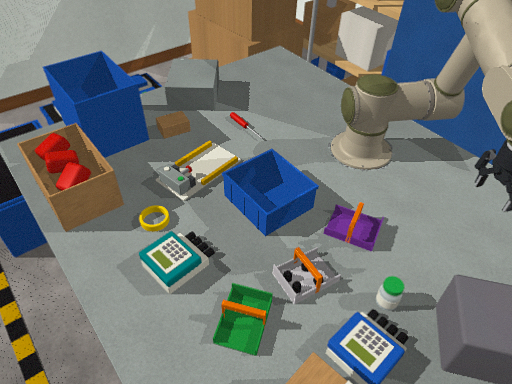

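Top view: aluminium tray with orange bar at (174,195), four black glands on it; blue tote at (262,222); dock at (340,200), plunger end up (far). Green and purple decoys sit on either side of the tray. Now measure.

```bash
cat > m.py <<'E'
from h import *
import pickle
fs=pickle.load(open('f0.pkl','rb'))
def blobs(f,lo,hi,roi,minA=15):
    m=cv2.inRange(cv2.cvtColor(f['frame'],cv2.COLOR_RGB2HSV),lo,hi); k=np.zeros_like(m); x0,y0,x1,y1=roi; k[y0:y1,x0:x1]=m[y0:y1,x0:x1]
    return sorted([c for c in cv2.findContours(k,0,1)[0] if cv2.contourArea(c)>minA],key=cv2.contourArea,reverse=True)
def rect(f,c,z):
    r=cv2.minAreaRect(plane(f,c.reshape(-1,2),z)[:,:2].astype(np.float32)*1000); b=cv2.boxPoints(r)
    return np.round(r[0],1),np.round(r[1],1),np.round(b,1).tolist()
def cen(c): m=cv2.moments(c); return m['m10']/m['m00'],m['m01']/m['m00']
def tri(a,ua,b,ub):
    c1,d1=ray(a,[ua]);c2,d2=ray(b,[ub]);d1,d2=d1[0],d2[0]
    t=np.linalg.lstsq(np.c_[d1,-d2],c2-c1,rcond=None)[0]; return ((c1+t[0]*d1)+(c2+t[1]*d2))/2*1000
E
python3 - <<'E'
from m import *
t,s=fs['top'],fs['scene']
o=blobs(t,(5,150,120),(17,255,255),(150,170,200,220))
print('orange',[(cen(c),rect(t,c,.072)) for c in o])
os_=blobs(s,(5,150,120),(17,255,255),(285,240,330,295))
print('tri handle',tri(t,cen(o[0]),s,cen(os_[0])))
y=blobs(t,(20,150,120),(32,255,255),(305,150,375,240))
for c in y: print('rail',rect(t,c,.028))
b=blobs(t,(100,120,40),(125,255,255),(215,180,310,265))
for c in b[:2]: print('tote',rect(t,c,.1), cv2.minAreaRect(c))
r=blobs(t,(0,150,80),(4,255,255),(320,150,350,190),3)+blobs(t,(174,150,80),(180,255,255),(320,150,350,190),3)
rs=blobs(s,(0,150,60),(4,255,255),(150,150,210,200),3)+blobs(s,(174,150,60),(180,255,255),(150,150,210,200),3)
print('red',[(cen(c),plane(t,[cen(c)],.045)) for c in r],[cen(c) for c in rs])
cr=lambda f,x0,y0,x1,y1:cv2.resize(f['frame'][y0:y1,x0:x1,::-1],None,fx=5,fy=5,interpolation=2)
cv2.imwrite('pics/c0.png',np.hstack([cr(t,145,165,205,230),cr(t,300,145,380,245)[:325] if 0 else cr(t,305,145,375,210)]))
E
```

```text
orange [((172.22866344605472, 193.66344605475038), (array([550.8, 283. ]), array([119.3,  17. ]), [[533.4000244140625, 225.1999969482422], [550.2999877929688, 222.6999969482422], [568.0999755859375, 340.70001220703125], [551.2000122070312, 343.20001220703125]]))]
tri handle [554.14545802 293.25993183  56.24091726]
rail (array([ 527.3, -336.8]), array([165.8,  16.4]), [[444.29998779296875, -344.1000061035156], [447.3999938964844, -360.29998779296875], [610.2999877929688, -329.5], [607.2000122070312, -313.29998779296875]])
rail (array([ 503. , -204.8]), array([167. ,  11.3]), [[419.8999938964844, -214.6999969482422], [422.0, -225.8000030517578], [586.0999755859375, -194.89999389648438], [584.0, -183.8000030517578]])
tote (array([450.7,  -1.6]), array([227. , 207.4]), [[345.8999938964844, -114.0999984741211], [553.2999877929688, -116.0], [555.4000244140625, 111.0], [348.0, 112.9000015258789]]) ((261.5, 222.0), (66.0, 73.0), 90.0)
red [((336.5, 178.0), array([[ 0.59611266, -0.25775568,  0.045     ]]))] [(188.9, 167.71666666666664)]
```

View pics/c0.png

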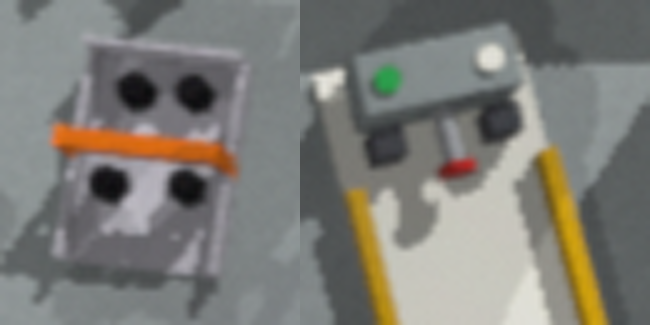

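```bash
python3 -m creep '{"series": [[85,[50,-60,30],-0.18],[85,[100,-120,50],-0.36],[85,[150,-180,100],-0.54],[85,[180,-240,150],-0.72],[85,[210,-300,200],-0.9],[85,[240,-340,260],-1.08],[85,[270,-380,320],-1.2],[85,[300,-420,380],-1.3],[85,[330,-460,440],-1.35],[85,[350,-500,500],-1.4]]}'
```

```text
time: 1.35
eef_pos: [0.4375, 0.0996, 0.595]
orientation: [[0.123, 0.992, -0.0], [0.992, -0.123, 0.0], [0.0, -0.0, -1.0]]
ft_force: [1.1, 0.7, 1.2]
finger_gap: 0.085
grip_force: 0.0
```

```bash
python3 -m creep '{"series": [[85,[0,0,60],0],[85,[0,0,120],0],[85,[0,0,180],0],[85,[0,0,240],0],[85,[0,0,300],0],[85,[0,0,300],0],[85,[0,0,300],0],[85,[0,0,300],0]]}'; python3 -c "
from h import *
print(np.round(telemetry.observe()['joint_positions'],3))"
```

```text
time: 2.35
eef_pos: [0.3587, 0.0827, 0.7012]
orientation: [[0.121, 0.993, 0.018], [0.993, -0.121, 0.004], [0.006, 0.018, -1.0]]
ft_force: [0.5, 0.1, 0.0]
finger_gap: 0.085
grip_force: 0.0
[-0.099  0.292  0.187  0.012  2.645  0.033]
```

```bash
python3 -m creep '{"series": [[85,[0,20,-100],0],[85,[0,60,-200],0],[85,[0,100,-300],0],[85,[0,140,-400],0],[85,[0,180,-450],0],[85,[0,220,-480],0],[85,[0,240,-500],0],[85,[0,240,-500],0],[85,[0,240,-500],0]]}'; python3 -c "
from h import *
print(np.round(telemetry.observe()['joint_positions'],3))"
```

```text
time: 3.48
eef_pos: [0.3588, 0.2996, 0.2389]
orientation: [[0.121, 0.993, 0.018], [0.993, -0.121, 0.004], [0.006, 0.017, -1.0]]
ft_force: [2.3, -0.7, -0.1]
finger_gap: 0.085
grip_force: 0.0
[ 0.447  0.17   1.66  -0.004  1.293  0.569]
```

```bash
python3 -m creep '{"series": [[85,[50,-3,-20],-0.02],[85,[100,-8,-50],-0.025],[85,[150,-10,-80],-0.025],[85,[193,-13,-110],-0.025],[85,[193,-13,-110],-0.025],[85,[193,-13,-110],-0.025]]}'; python3 -c "
from h import *
f=grab('wrist'); save(f,'w1.png'); print(-f['R'].T@f['tvec'].ravel(), proj(f,[[.552,.287,.072]]))
import pickle; pickle.dump(f,open('w1.pkl','wb'))"
```

```text
time: 4.22
eef_pos: [0.5518, 0.2858, 0.1309]
orientation: [[0.145, 0.989, 0.018], [0.989, -0.145, 0.004], [0.006, 0.017, -1.0]]
ft_force: [-0.6, 0.8, -0.8]
finger_gap: 0.085
grip_force: 0.0
[0.56140415 0.36238985 0.27301768] [[258.01776261 217.03620475]]
```

View pics/w1.png

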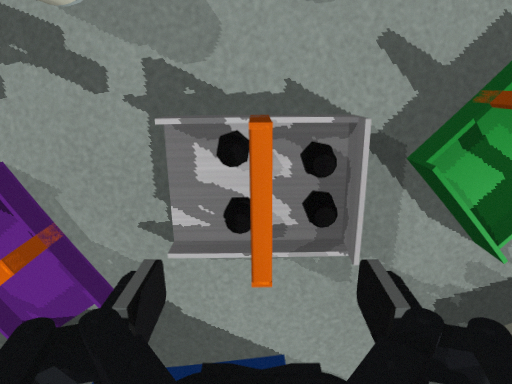

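The wrist view shows the aluminium tray with the bar from (260,118) to (262,286), the closed end on the right and the spout on the left. The bar is parallel to the fingers.

Run:
```python
from m import *
f=pickle.load(open('w1.pkl','rb'))
c=blobs(f,(5,150,120),(17,255,255),(240,105,285,295))[0]
print(cv2.boundingRect(c),rect(f,c,.072),cv2.minAreaRect(c))
P=plane(f,[[261,124],[262,286],[251,200],[272,200]],.072); print(np.round(P*1000,1))
```

```text
(249, 121, 24, 166) (array([554.5, 291.3]), array([109.7,  13.6]), [[540.2000122070312, 237.89999389648438], [553.5999755859375, 236.0], [568.7999877929688, 344.70001220703125], [555.4000244140625, 346.6000061035156]]) ((260.5, 203.5), (23.0, 165.0), 0.0)
[[562.2 343.9  72. ]
 [547.3 237.   72. ]
 [549.4 298.8  72. ]
 [562.3 296.9  72. ]]
```

```bash
python3 -m creep '{"series": [[85,[2,4,-30],0.005],[85,[2,4,-60],0.005],[85,[2,4,-84],0.005],[85,[2,4,-84],0.005],[10,[2,4,-84],0.005],[10,[2,4,-84],0.005],[10,[2,4,-84],0.005],[10,[2,4,-84],0.005],[10,[2,4,-84],0.005],[10,[2,4,-84],0.005]]}' 25
```

```text
time: 5.52
eef_pos: [0.5541, 0.2897, 0.0472]
orientation: [[0.14, 0.99, 0.018], [0.99, -0.141, 0.004], [0.006, 0.017, -1.0]]
ft_force: [-1.7, -0.7, 5.0]
finger_gap: 0.0136
grip_force: 25.4
```

```bash
python3 -m creep '{"series": [[10,[0,0,10],0],[10,[0,0,28],0],[10,[0,0,50],0],[10,[0,0,75],0],[10,[0,0,100],0],[10,[0,0,118],0],[10,[0,0,128],0],[10,[0,0,128],0]]}'; python3 -m creep '{"series": [[10,[-3,-10,0],0.01],[10,[-8,-30,0],0.03],[10,[-16,-60,0],0.05],[10,[-25,-95,0],0.07],[10,[-35,-135,0],0.09],[10,[-45,-175,0],0.11],[10,[-53,-215,0],0.125],[10,[-60,-250,0],0.135],[10,[-65,-276,0],0.14],[10,[-68,-288,0],0.14]]}'; python3 -m creep '{"series": [[10,[0,-3,0],0],[10,[0,-3,0],0]]}'; python3 -c "
from h import *
f=grab('scene'); save(f,'s2.png'); g=grab('top')
b=f['frame'][100:300,150:400,::-1]; cv2.imwrite('pics/s2.png',np.hstack([cv2.resize(b,None,fx=2,fy=2)[:300*1+60],cv2.resize(g['frame'][150:270,200:330,::-1],(390,360))[:, :290]]))"
```

```text
time: 6.52
eef_pos: [0.5542, 0.2896, 0.1754]
orientation: [[0.141, 0.99, 0.019], [0.99, -0.141, 0.004], [0.007, 0.018, -1.0]]
ft_force: [-0.2, 0.4, -5.1]
finger_gap: 0.0136
grip_force: 24.7
time: 7.78
eef_pos: [0.4853, 0.0003, 0.1744]
orientation: [[0.002, 1.0, 0.016], [1.0, -0.002, 0.006], [0.006, 0.016, -1.0]]
ft_force: [-0.0, -0.5, -5.4]
finger_gap: 0.0131
grip_force: 24.7
time: 8.02
eef_pos: [0.4861, -0.0009, 0.1747]
orientation: [[0.001, 1.0, 0.017], [1.0, -0.001, 0.007], [0.007, 0.017, -1.0]]
ft_force: [0.4, -1.2, -4.8]
finger_gap: 0.0137
grip_force: 24.7
```

View pics/s2.png

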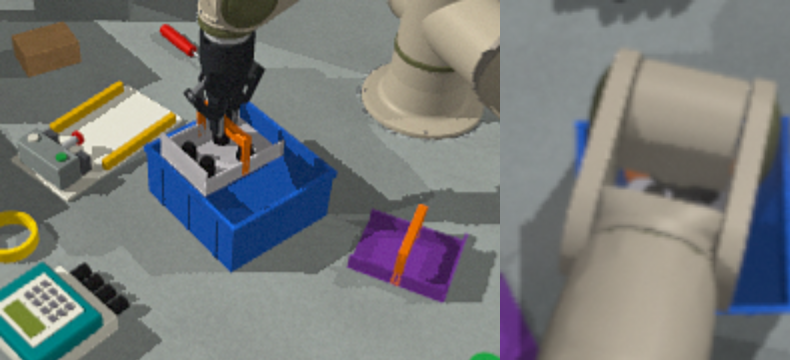

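The tray is held over the tote, closed end near the far rim, with the glands aboard. Now I lower its closed end onto the rim so that the tray pivots in the jaws.

```bash
python3 -m creep '{"series": [[10,[0,0,-10],0],[10,[0,0,-20],0],[10,[0,0,-25],0],[10,[0,0,-29],0],[10,[0,0,-33],0],[10,[0,0,-37],0],[10,[0,0,-41],0],[10,[0,0,-41],0]]}' 20; python3 -c "
from h import *
f=grab('scene'); g=cv2.resize(f['frame'][100:280,180:400,::-1],None,fx=2,fy=2); cv2.imwrite('pics/s3.png',g)"
```

```text
time: 9.12
eef_pos: [0.4822, -0.0013, 0.1369]
orientation: [[-0.001, 1.0, 0.008], [1.0, 0.001, 0.005], [0.005, 0.008, -1.0]]
ft_force: [-45.6, -0.6, 49.6]
finger_gap: 0.0135
grip_force: 79.0
```

View pics/s3.png

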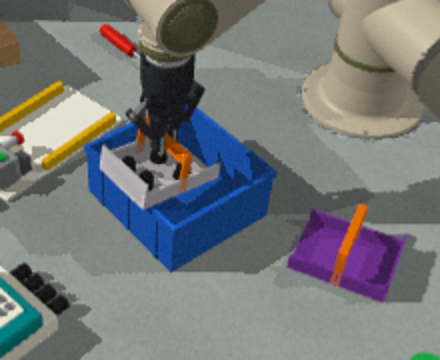

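Force shows the jaws don't give way on their own (50 N up, tray barely tilted). I'll open them slightly under preload so that the bar turns and stays wedged between the pads.

```bash
python3 -m creep '{"series": [[14.5,[-3,0,4],0],[15,[-4,0,4],0],[15.5,[-4,0,4],0],[15.5,[-4,0,4],0]]}'; python3 -m creep '{"series": [[16,[0,0,0],0],[16.5,[0,0,0],0],[16.5,[0,0,0],0]]}'
```

```text
time: 9.68
eef_pos: [0.4816, -0.0014, 0.1376]
orientation: [[0.001, 1.0, 0.016], [1.0, -0.001, 0.006], [0.006, 0.016, -1.0]]
ft_force: [-7.4, -0.6, 4.8]
finger_gap: 0.0155
grip_force: 7.9
time: 10.05
eef_pos: [0.4819, -0.0014, 0.1375]
orientation: [[0.001, 1.0, 0.016], [1.0, -0.001, 0.006], [0.006, 0.016, -1.0]]
ft_force: [-5.2, -0.3, 0.7]
finger_gap: 0.0167
grip_force: 2.4
```

```bash
python3 -m creep '{"series": [[17,[0,0,-3],0],[17.5,[0,0,-5],0],[18,[0,0,-7],0],[18.2,[0,0,-7],0]]}'; python3 -m creep '{"series": [[18.6,[0,0,-3],0],[19,[0,0,-5],0],[19.4,[0,0,-7],0],[19.6,[0,0,-7],0]]}';  python3 -c "
from h import *
f=grab('scene'); g=cv2.resize(f['frame'][100:280,180:400,::-1],None,fx=2,fy=2); cv2.imwrite('pics/s4.png',g)"
```

```text
time: 10.55
eef_pos: [0.4814, -0.0012, 0.1304]
orientation: [[0.001, 1.0, 0.015], [1.0, -0.001, 0.007], [0.007, 0.015, -1.0]]
ft_force: [-8.0, 0.8, 2.0]
finger_gap: 0.018
grip_force: 3.8
time: 11.05
eef_pos: [0.4796, -0.0011, 0.1231]
orientation: [[0.0, 1.0, 0.01], [1.0, -0.0, 0.007], [0.007, 0.01, -1.0]]
ft_force: [-17.5, -0.6, 8.5]
finger_gap: 0.0194
grip_force: 8.9
```

View pics/s4.png

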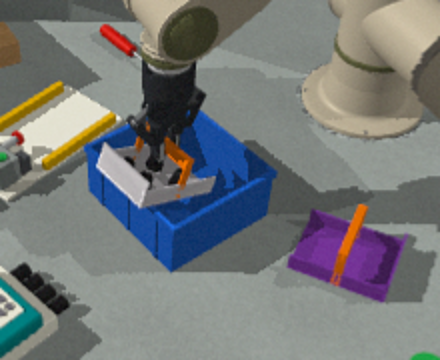

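Tilted about 0.4 rad with the closed end on the rim at (110,175); glands still aboard. Continue.

```bash
python3 -m creep '{"series": [[20,[-1,0,-3],0],[20.4,[-2,0,-5],0],[20.8,[-2,0,-7],0],[21,[-2,0,-7],0]]}'; python3 -m creep '{"series": [[21.2,[-1,0,-3],0],[21.5,[-2,0,-5],0],[21.7,[-2,0,-7],0],[21.7,[-2,0,-7],0]]}';  python3 -c "
from h import *
f=grab('scene'); g=cv2.resize(f['frame'][100:280,180:400,::-1],None,fx=2,fy=2); cv2.imwrite('pics/s5.png',g)"
```

```text
time: 11.6
eef_pos: [0.4763, -0.001, 0.1156]
orientation: [[0.0, 1.0, 0.007], [1.0, -0.0, 0.007], [0.007, 0.007, -1.0]]
ft_force: [-24.1, -2.3, 9.7]
finger_gap: 0.0211
grip_force: 11.9
time: 12.1
eef_pos: [0.4733, -0.0009, 0.1081]
orientation: [[-0.0, 1.0, 0.004], [1.0, 0.0, 0.008], [0.008, 0.004, -1.0]]
ft_force: [-27.4, -2.4, 8.7]
finger_gap: 0.0218
grip_force: 13.5
```

View pics/s5.png

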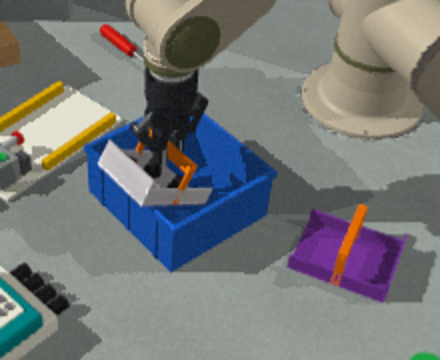

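```bash
python3 -m creep '{"series": [[22,[-2,0,-4],0],[22.3,[-4,0,-6],0],[22.3,[-4,4,-6],0],[22.3,[-4,-4,-6],0],[22.3,[-4,4,-6],0],[22.3,[-4,-4,-6],0],[22.3,[-4,0,-6],0],[22.3,[-4,0,-6],0]]}'
python3 - <<'E'
from h import *
f=grab('wrist'); g=grab('scene'); o=f['frame'][:,:,::-1]; s=cv2.resize(g['frame'][120:260,200:360,::-1],(439,384))[:,:288]
cv2.imwrite('pics/w6.png',np.hstack([o,s]))
E
```

```text
time: 13.15
eef_pos: [0.474, -0.0013, 0.1035]
orientation: [[0.001, 1.0, 0.017], [1.0, -0.001, 0.006], [0.006, 0.017, -1.0]]
ft_force: [-3.8, -1.1, 0.1]
finger_gap: 0.0223
grip_force: 2.0
```

View pics/w6.png

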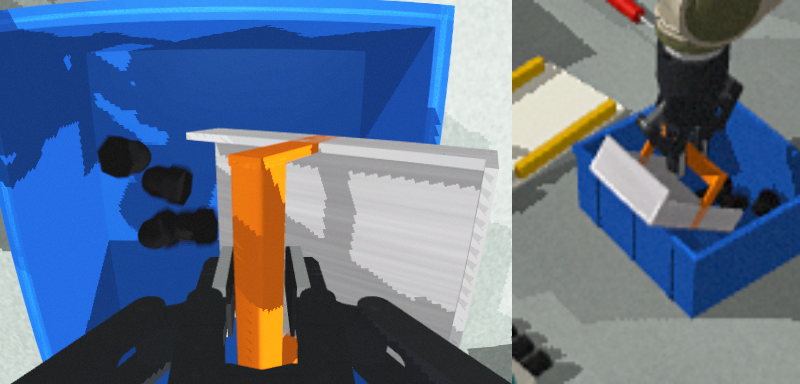

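The tote shows glands at (123,155), (167,183) and (180,228), and the visible tray floor is clear. Levelling: raise while closing along the same path.

```bash
python3 -m creep '{"series": [[21.5,[1,0,2],0],[21,[2,0,5],0],[20.5,[4,0,10],0],[20,[6,0,15],0],[19,[8,0,19],0],[18,[10,0,24],0],[17,[12,0,29],0],[16,[12,0,34],0],[14,[12,0,38],0],[10,[12,0,41],0]]}' 40;  python3 -m creep '{"series": [[10,[0,0,0],0],[10,[0,0,5],0],[10,[0,0,15],0],[10,[0,0,30],0],[10,[0,0,50],0],[10,[0,0,70],0],[10,[0,0,70],0],[10,[0,0,70],0]]}'
```

```text
time: 14.5
eef_pos: [0.486, -0.0014, 0.145]
orientation: [[0.001, 1.0, 0.017], [1.0, -0.001, 0.006], [0.006, 0.017, -1.0]]
ft_force: [-0.8, 0.3, -3.6]
finger_gap: 0.0135
grip_force: 38.9
time: 15.5
eef_pos: [0.4858, -0.0013, 0.2143]
orientation: [[0.001, 1.0, 0.017], [1.0, -0.001, 0.006], [0.007, 0.017, -1.0]]
ft_force: [0.8, 0.5, -4.6]
finger_gap: 0.0133
grip_force: 39.2
```

```bash
python3 -m creep '{"series": [[10,[0,-20,0],0.02],[10,[0,-60,0],0.05],[10,[1,-110,0],0.08],[10,[2,-160,0],0.11],[10,[3,-205,0],0.14],[10,[4,-245,-20],0.17],[10,[5,-268,-50],0.187],[10,[5,-276,-70],0.187],[10,[5,-276,-80],0.187],[10,[5,-276,-80],0.187]]}'
python3 - <<'E'
from h import *
import pickle
fs={n:grab(n) for n in('top','scene','wrist')}; pickle.dump(fs,open('f1.pkl','wb'))
w,t,s=[fs[n]['frame'][:,:,::-1] for n in('wrist','top','scene')]
a=np.vstack([cv2.resize(t[180:265,215:305],(300,283)),cv2.resize(s[100:220,120:247],(300,283))])
b=np.vstack([cv2.resize(w,(490,368)),cv2.resize(s[140:250,210:325],(490,198))])
cv2.imwrite('pics/f1.png',np.hstack([a,b]))
E
```

```text
time: 16.75
eef_pos: [0.4909, -0.2767, 0.1342]
orientation: [[-0.185, 0.983, 0.015], [0.983, 0.185, 0.011], [0.008, 0.016, -1.0]]
ft_force: [-0.6, -0.2, -2.8]
finger_gap: 0.0133
grip_force: 39.2
```

View pics/f1.png

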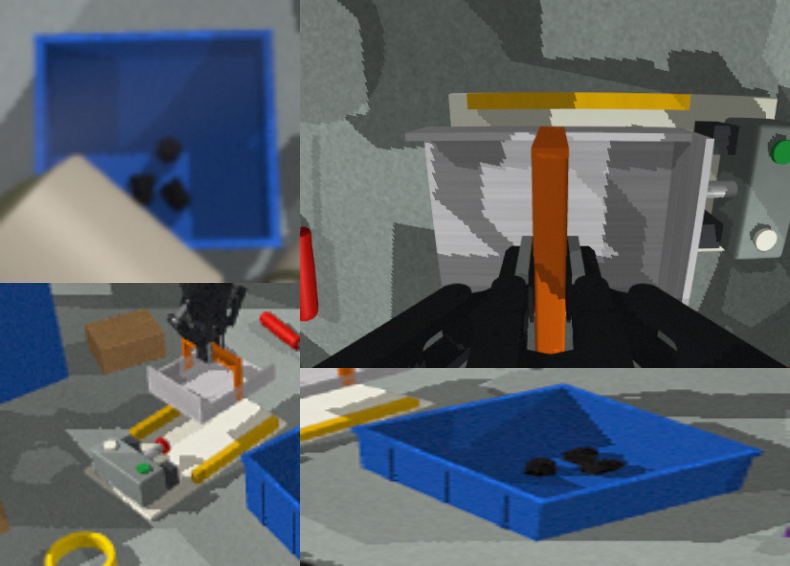

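The tray is empty and hanging level. The tote shows three glands in the top view, with the arm hiding its lower left corner. Now measure the tray against the dock in the wrist view.

Run:
```python
from m import *
fs=pickle.load(open('f1.pkl','rb')); f=fs['wrist']; tcp=telemetry.observe()['eef_pos']; print('cam',-f['R'].T@f['tvec'].ravel())
ex=np.array([np.cos(.187),np.sin(.187)]);ey=np.array([-ex[1],ex[0]])
D=lambda p:np.round(np.c_[p[:,:2]*1000@ex-481,p[:,:2]*1000@ey+364.2],1)
c=blobs(f,(5,150,120),(17,255,255),(220,120,300,370))[0]
r=rect(f,c,tcp[2]+.025); print('bar',r,cv2.boundingRect(c)); print(D(np.array(r[2])/1000))
y=blobs(f,(20,130,60),(32,255,255),(150,80,450,140))
for c in y[:2]:
    r=rect(f,c,.028); print('rail',r[1],D(np.array(r[2])/1000).tolist())
for roi in[(395,110,470,180)]:
    g=blobs(f,(0,0,0),(180,255,70),(410,120,460,265))
    print('dark',[(cv2.boundingRect(c)) for c in g])
s=fs['scene']
g=blobs(s,(0,0,0),(180,255,45),(225,155,315,225),6); print('glands scene',[(cen(c),cv2.contourArea(c),np.round(plane(s,[cen(c)],.015)[0]*1000)) for c in g])
t=fs['top'];g=blobs(t,(0,0,0),(180,255,45),(228,192,298,253),6); print('glands top',[(cen(c),cv2.contourArea(c),np.round(plane(t,[cen(c)],.015)[0]*1000)) for c in g])
```

```text
cam [ 0.47536268 -0.20172902  0.27754558]
bar (array([ 486.3, -250. ]), array([13.3, 59.9]), [[474.6000061035156, -221.60000610351562], [484.79998779296875, -280.70001220703125], [497.8999938964844, -278.3999938964844], [487.70001220703125, -219.39999389648438]]) (242, 150, 39, 150)
[[-55.9  58.2]
 [-56.8  -1.7]
 [-43.5  -1.9]
 [-42.6  58. ]]
rail [169.3  12.4] [[-108.9, 74.7], [-108.8, 62.2], [60.5, 62.6], [60.5, 75.0]]
dark [(412, 123, 48, 142)]
glands scene [((277.7748226950354, 191.36170212765958), 94.0, array([405.,  -6.,  15.])), ((266.0520833333333, 194.7847222222222), 48.0, array([446., -17.,  15.]))]
glands top [((266.97014925373134, 238.38308457711443), 33.5, array([403., -20.,  15.])), ((257.2896174863388, 236.0983606557377), 30.5, array([411.,  13.,  15.])), ((265.0769230769231, 224.52991452991452), 19.5, array([449., -15.,  15.]))]
```

```bash
python3 -m creep '{"series": [[10,[0,-2,-15],0.01],[10,[0,-2,-35],0.01],[10,[0,-2,-55],0.01],[10,[0,-2,-68],0.01],[10,[0,-2,-74],0.01],[10,[0,-2,-76],0.01],[10,[0,-2,-76],0.01]]}'; python3 -m creep '{"series": [[10,[0,0,-1],0],[10,[0,0,-2],0],[10,[0,0,-2],0]]}'
python3 - <<'E'
from m import *
fs={n:grab(n) for n in('top','scene','wrist')}; pickle.dump(fs,open('f2.pkl','wb'))
s=fs['scene'];t=fs['top']
for th in (45,60):
  g=blobs(s,(0,0,0),(180,255,th),(225,155,315,225),6); print('scene',[(np.round(cen(c)),cv2.contourArea(c),cv2.boundingRect(c)) for c in g])
  g=blobs(t,(0,0,0),(180,255,th),(228,192,298,253),6); print('top',[(np.round(cen(c)),cv2.contourArea(c),np.round(plane(t,[cen(c)],.015)[0]*1000)) for c in g])
print(telemetry.observe()['ft_torque'])
E
```

```text
time: 17.77
eef_pos: [0.4913, -0.2796, 0.0592]
orientation: [[-0.195, 0.981, 0.016], [0.981, 0.195, 0.009], [0.006, 0.018, -1.0]]
ft_force: [-0.8, 0.4, -3.8]
finger_gap: 0.0129
grip_force: 39.2
time: 18.15
eef_pos: [0.4914, -0.2796, 0.0572]
orientation: [[-0.195, 0.981, 0.017], [0.981, 0.195, 0.009], [0.006, 0.018, -1.0]]
ft_force: [1.0, 0.0, -0.7]
finger_gap: 0.0134
grip_force: 39.7
scene [(array([278., 191.]), 95.5, (272, 184, 14, 15)), (array([266., 195.]), 46.0, (263, 190, 7, 10))]
top []
scene [(array([278., 192.]), 103.5, (272, 184, 14, 16)), (array([266., 195.]), 52.0, (262, 190, 8, 11))]
top []
[-0.03653198 -0.01110864  0.0463057 ]
```

Run:
```python
from m import *
fs=pickle.load(open('f1.pkl','rb')); f=fs['wrist']; s=fs['scene']
R1=np.array([[-0.185,.983,.015],[.983,.185,.011],[.008,.016,-1]]);p1=np.array([.4909,-.2767,.1342])
R6=np.array([[.001,1,.017],[1,-.001,.006],[.006,.017,-1]]);p6=np.array([.474,-.0013,.1035])
C1=-f['R'].T@f['tvec'].ravel(); dR=R6@R1.T
g=dict(f); g['R']=f['R']@dR.T; C6=p6+dR@(C1-p1); g['tvec']=-g['R']@C6
P=plane(g,[[123,155],[167,183],[150,230],[200,227]],.015); print(np.round(P*1000)); print(np.round(proj(s,P)))
print(np.round(proj(s,[[.403,-.02,.015],[.411,.013,.015],[.449,-.015,.015]])))
for n,roi in (('scene',(250,175,310,215)),):
    im=fs[n]['frame'][roi[1]:roi[3],roi[0]:roi[2]].max(2); print('\n'.join(''.join('#' if v<50 else '+' if v<75 else '.' for v in r) for r in im))
```

```text
[[381.  34.  15.]
 [411.  14.  15.]
 [395. -22.  15.]
 [433. -20.  15.]]
[[291. 195.]
 [280. 195.]
 [277. 187.]
 [269. 192.]]
[[276. 189.]
 [280. 195.]
 [266. 195.]]
............................................................
............................................................
............................................................
............................................................
............................................................
............................................................
............................................................
............................................................
............................................................
........................+###+...............................
.......................+#####...............................
......................+#######..............................
......................########..............................
......................########..............................
......................#######+..............................
..............+###+
[... 805 characters left out ...]
.............................
............................................................
............................................................
............................................................
............................................................
............................................................
............................................................
............................................................
............................................................
............................................................
............................................................
............................................................
```

Four glands are accounted for inside the tote: the wrist view had glands at (381,34), (411,14) and the long pair near (403..449,-18). Now slide in along the dock's x.

```bash
python3 -m creep '{"series": [[10,[8,1.5,0],0],[10,[18,3.4,0],0],[10,[27,5.1,0],0],[10,[34,6.4,0],0],[10,[38,7.2,0],0],[10,[41,7.8,0],0],[10,[43,8.1,0],0],[10,[44,8.3,0],0],[10,[44,8.3,0],0]]}' 60
```

```text
time: 19.42
eef_pos: [0.5346, -0.2711, 0.0568]
orientation: [[-0.195, 0.981, 0.014], [0.981, 0.195, 0.01], [0.007, 0.015, -1.0]]
ft_force: [-6.9, -1.4, 4.5]
finger_gap: 0.0126
grip_force: 63.2
```

```bash
python3 -m creep '{"series": [[10,[1,0.2,0],0],[10,[2,0.4,0],0],[10,[3,0.6,0],0],[10,[3,0.6,0],0],[10,[3,0.6,0],0]]}';python3 -m creep '{"series": [[10,[1,0.2,0],0],[10,[2,0.4,0],0],[10,[2,0.4,0],0],[10,[2,0.4,0],0]]}'
```

```text
time: 20.05
eef_pos: [0.5374, -0.2706, 0.0568]
orientation: [[-0.195, 0.981, 0.013], [0.981, 0.195, 0.01], [0.007, 0.015, -1.0]]
ft_force: [-7.5, -0.6, 4.5]
finger_gap: 0.0127
grip_force: 63.3
time: 20.55
eef_pos: [0.5393, -0.2702, 0.0568]
orientation: [[-0.195, 0.981, 0.013], [0.981, 0.195, 0.01], [0.007, 0.015, -1.0]]
ft_force: [-8.4, -2.5, 4.9]
finger_gap: 0.0127
grip_force: 63.3
```

```bash
python3 -m creep '{"series": [[10,[0.5,0.1,0],0],[10,[1,0.2,0],0],[10,[1,0.2,0],0]]}';python3 -m creep '{"series": [[10,[0.5,0.1,0],0],[10,[1,0.2,0],0],[10,[1,0.2,0],0]]}'; python3 -m creep '{"series": [[10,[0.5,0.1,0],0],[10,[1,0.2,0],0],[10,[1,0.2,0],0]]}'
```

```text
time: 20.92
eef_pos: [0.5396, -0.2701, 0.0567]
orientation: [[-0.195, 0.981, 0.011], [0.981, 0.195, 0.01], [0.008, 0.013, -1.0]]
ft_force: [-13.5, -1.8, 6.5]
finger_gap: 0.0127
grip_force: 63.7
time: 21.3
eef_pos: [0.5397, -0.2698, 0.0567]
orientation: [[-0.195, 0.981, 0.009], [0.981, 0.195, 0.011], [0.009, 0.011, -1.0]]
ft_force: [-19.2, -0.7, 9.3]
finger_gap: 0.0129
grip_force: 64.1
time: 21.68
eef_pos: [0.54, -0.2696, 0.0565]
orientation: [[-0.195, 0.981, 0.007], [0.981, 0.194, 0.011], [0.01, 0.009, -1.0]]
ft_force: [-22.5, -1.2, 9.7]
finger_gap: 0.0128
grip_force: 64.1
```

Run:
```python
from m import *
f=grab('wrist'); s=telemetry.observe(); tcp=s['eef_pos']; print(s['time'],s['ft_force'],s['ft_torque'],np.abs(s['joint_velocities']).max())
ex=np.array([np.cos(.187),np.sin(.187)]);ey=np.array([-ex[1],ex[0]])
D=lambda p:np.round(np.c_[p[:,:2]*1000@ex-481.8,p[:,:2]*1000@ey+362.8],1)
c=blobs(f,(5,150,120),(17,255,255),(200,80,320,384))[0]
r=rect(f,c,.08); b=D(np.array(r[2])/1000); print('bar',r[1],b.tolist())
for c in blobs(f,(20,130,60),(32,255,255),(0,0,512,200),60)[:3]:
    r=rect(f,c,.028); print('rail',r[1],D(np.array(r[2])/1000).tolist())
```

```text
21.725 [-21.98472447  -1.40752457  10.03242658] [-0.50422119  3.95179387 -0.28654015] 0.0031483682834012685
bar [13.5 60.8] [[-7.7, 53.3], [-8.0, -7.5], [5.4, -7.6], [5.9, 53.2]]
rail [169.   12.3] [[-109.3, 73.1], [-109.2, 60.9], [59.7, 61.2], [59.7, 73.5]]
```

```bash
python3 -c "
from station import env; print(env.hand_in())"
```

```text
the job is handed in; nothing more can be done
None
```

The job is handed in, with no verdict returned: the glands were tipped into the tote (I counted four there, though the fourth was not cleanly separated in later views), and the empty tray is held in the dock against the stops with about 22 N; the plunger travel itself could not be read.

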